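# Tamp the pressed blanks level in their tray

### The job

Some blanks stand proud in the blue tray, so the next tray cannot be stacked on it: take the tamper from its nest by its red handle and press the proud blanks down with its flat foot until all ten lie flat in one level layer on the tray's floor, then lean on the levelled bed with a steady 20 N or so for a second to bed it firmly. The blanks are brittle: touch down slowly, so that the foot never knocks or presses in the tray with more than 80 N even for a moment, and keep the gripper itself off the blanks. Stand the tamper upright in its nest again, let go of it, and leave the other things on the bench where they are.

Things in the scene. Friction and masses are not known exactly. Their poses are not given: they have to be found in the camera images.
- bin_floor (a point): centre of the inner floor of the shallow blue plastic tray of blanks (fixed to the bench); z points up out of the tray, its y axis runs along the tray's long side. Inside it is 112 mm (x) by 184 mm (y); the walls are 10 mm thick, the rim is 38 mm above this floor, and a 4 mm wide, 30 mm high divider across the middle (at y = 0) makes two cells of 112 by 90 mm with five blanks each.
- nest_seat (a point): centre of the seat of the tamper's nest, a low square black plastic frame on a yellow square, fixed to the bench: pocket 82 by 82 mm and 8 mm deep, this point on the pocket's floor, 4 mm above the bench; z up.
- tamper_grip (a point): centre of the red handle of the tamper, a loose hand tool of about 0.4 kg standing upright in the nest at first; z up along the tool. The handle is 26 mm wide along its y (grasp it across these flats), 36 mm along x, 52 mm high. Under it is a collar 44 mm in diameter, its top 26 mm below this point. The whole tool is 138 mm tall; this point is 112 mm above the foot's underside.
- tamper_foot: the white round flat foot of the tamper, 70 mm in diameter and 14 mm thick, one solid piece with the stem and handle; origin at the centre of its underside, z up along the tool.
- blank0: one of ten like bronze-coloured pressed blanks in the tray: a tablet 36 mm in diameter and 28 mm high with broad bevels (flat ends 21 mm across), 0.16 kg, oily and brittle; origin at its centre, z along its axis. Flat on the tray's floor, its centre is 14 mm above the floor; a proud one is wedged 8 to 20 mm higher between its neighbours.
- blank1: another blank, same as blank0. A proud blank, pressed down, shoves its neighbours aside; that takes some 3 to 15 N, depending on the oil, and there is room on the floor for all. The bed is rigid: once all under the foot are down, the force climbs steeply, and touching it at 20 mm/s makes a knock of about 70 N.
- blank2: another blank, same as blank0.
- blank3: another blank, same as blank0.
- blank4: another blank, same as blank0.
- blank5: another blank, same as blank0.
- blank6: another blank, same as blank0.
- blank7: another blank, same as blank0.
- blank8: another blank, same as blank0.
- blank9: another blank, same as blank0.
- oil_bottle: yellow oil bottle, 52 mm in diameter and 150 mm tall, loose bystander; origin under its base.
- bench_brush: bench brush lying on the bench, loose bystander.
- mallet: rubber mallet lying on the bench, loose bystander.
There are look-alikes about, which are no part of the job. Leave any pink, purple or white look-alike of the blank1 alone.

How it is judged:
By the outcome, as a careful person would: the job done as asked, in the order asked, and still so for the second after the job is handed in, with the robot touching nothing.
It also fails if it takes over 64 s, if anything falls off the work surface, if the arm or the gripper's body presses on something with over 40 N, if the wrist force passes 120 N, or if a joint passes its speed limit or range.

### The arm

A 6-joint arm with a two-finger parallel gripper is mounted at the origin on the work surface. World frame = base frame: x ahead of the robot, y to its left, z up, the work surface at z = 0. Lengths are in m, angles in rad, forces in N, time in s.
With the tool pointing down it reaches from about 0.425 to 0.95 m from the base axis. Payload 14.7 kg.
Tool frame: the origin (TCP) lies at the centre of the arm's flange, where the gripper is bolted on; the fingertips stand 173 mm ahead of it and the grasp point (between the pads) lies robot.tcp_to_grasp ahead of it (robot.tcp_to_grasp is the distance from the TCP to the grasp point, in m); y points along the fingers, x is the direction in which the jaws open and shut, and the axes are right-handed (so a half turn about y gives the same grasp; the last joint's range is limited). The gripper opens to 85 mm and grips with 20 to 120 N. Pads are 22 mm wide; open, the fingers measure 114 mm over their backs; the gripper's body (76 mm by 85 mm) begins 54 mm behind the grasp point. The pads swing forward as they close: fully open they stand 13 mm farther back than shut.
Start: joints at [-1.364, 0.48, 1.596, -0, 1.065, -0.047], TCP at [0.163, -0.629, 0.405] pointing down, gripper open.
Joint ranges: [-2.75, 2.75], [-0.82, 2.05], [0.23, 2.67], [-1.56, 4.7], [0.09, 2.69], [-2.92, 2.92]. Speed limits (rad/s): [1.89, 1.89, 2.39, 3.01, 3.01, 3.01].

### API

Orientations are given as a 3x3 rotation matrix whose columns are the frame's x, y, z axes.
In Python, from plant import readout, imaging, workorder, robot gives the robot as it stands.
- The arm moves only by the tool send_rows, never from a script. Its argument "increments" is a list of rows, each a list of 2 entries, a list of its own where there are three numbers: the shift along the tool's x, y, z in cm, then the turn, a rotation vector about the tool's x, y, z in degrees. In form: [[[tx, ty, tz], [rx, ry, rz]], ...]. A call has 1 to 12 rows; each row is the pose to reach, as a shift and turn from the pose commanded when the call began, along the tool's axes at that moment; what a row does not reach only later rows make up. A row lasts 1/8 s, in which the tool goes at most 62.5 mm and 10.7 degrees, less where a joint would pass 70% of its speed; a pose out of reach is approached as far as the arm can. A call with a gripper value outside its range is refused whole. "jaw" is the finger opening in cm, from 0 to 8.54, set as the call begins (left out, the last holds). The fingers move at their own pace and stop on an object; "squeeze" is the grip in N (left out, the last holds). Time passes only in rows, so rows that repeat a pose let the fingers close. It gives the time, the measured TCP pose, the force and the opening at its end, in the units of the state.
- readout.state(): the state, without advancing time (a new reading comes with each control period).
- imaging.camera(name): name is "scene" or "top" or "wrist"; returns a dict with "image" (400x640x3 uint8, red, green, blue), "K" (3x3 intrinsics, pixels), "camera_from_world" (4x4, takes a point from world to camera coordinates); the wrist camera has in their place "hand_eye" (4x4, takes a point from camera to tool coordinates, whose origin is the TCP and whose axes are the tool frame's). Camera axes: x right, y down, z forward; pixel columns grow to the right and rows downward; lengths in m; the calibration is good to about 2 mm. A picture is of the moment at which its call begins: read the wrist's pose just before it. There is no depth.
- workorder.close_job(): hands the job in, once; it reports no verdict.
The state is a dict: "time": time; "q": joint angles; "joint_vel": joint speeds; "joint_efforts": joint torques, N m; "tcp_pos": TCP position; "tcp_rot": TCP orientation; "force": force on the tool from outside, world axes, zero at the start; "wrist_torque": the same for the moment, N m; "grip_width": opening from 0.0 (shut) to 1.0 (fully open).
Only numpy, scipy, OpenCV 4.12 (cv2) and the standard library are available. Lean on these libraries where they do the work, as an engineer would, in place of code of your own. Each camera call takes 0.05 s, during which the arm holds its last target.

## Working session

There is one attempt and no reset: what is moved stays moved. The work goes in short steps, Python scripts to look and compute and a tool call to move; the robot and the scene stay as the last step left them, time stands still between calls to the robot, and variables do not carry over. Pictures are saved under pics/ and viewed, and the job is handed in when it is done.

Besides the shell and the picture viewer there is one more tool, called after ">>>" by a JSON object that holds its "fn" and its "kwargs". send_rows: Moves the arm, as the interface text tells. Its arguments: {"type":"object","properties":{"increments":{"type":"array"},"jaw":{"type":"number"},"squeeze":{"type":"number"}},"required":["increments"]}

```bash
mkdir -p pics; ls; python3 - <<'E'
from plant import readout, imaging, workorder, robot
import cv2,json
print(robot.tcp_to_grasp, readout.state())
for n in("scene","top"):
    d=imaging.camera(n); cv2.imwrite(f"pics/{n}0.png",d["image"][:,:,::-1]); print(n,d["K"],d["camera_from_world"])
E
```

```text
pics
0.1547 {'time': 0.0, 'q': array([-1.36362487e+00,  4.80814255e-01,  1.59686739e+00, -5.59567423e-06,
        1.06508037e+00, -4.65951404e-02]), 'joint_vel': array([ 4.49549651e-04,  8.36602163e-04,  9.49472921e-04,  5.50116030e-05,
        1.38929720e-03, -3.98296647e-04]), 'joint_efforts': array([-5.11205377e-03, -9.50653481e+01, -4.30178404e+01, -5.01502091e-04,
        1.24404137e-02, -9.46035954e-06]), 'tcp_pos': array([ 0.16316514, -0.62898254,  0.40408609]), 'tcp_rot': array([[ 2.51054181e-01, -2.45319655e-04,  9.67973005e-01],
       [-9.67972331e-01,  1.14334969e-03,  2.51054296e-01],
       [-1.16832019e-03, -9.99999316e-01,  4.95800803e-05]]), 'force': array([ 0.0226563 ,  0.04444648, -0.35465012]), 'wrist_torque': array([-0.02319281,  0.04648677, -0.03342908]), 'grip_width': 1.0024214677170473}
scene [[516.50556734   0.         320.09494969]
 [  0.         516.50556734 197.93284467]
 [  0.           0.           1.        ]] [[-0.01919135  0.99970295 -0.01502367  0.00968588]
 [ 0.82627527  0.00739793 -0.56321795 -0.40417667]
 [-0.5629395  -0.0232226  -0.82617179  1.94353485]
 [ 0.          0.          0.          1.        ]]
top [[488.42946503   0.         312.80909448]
 [  0.         488.42946503 205.01623421]
 [  0.           0.           1.        ]] [[ 0.02479595 -0.99939335  0.02445578 -0.00760115]
 [-0.99671415 -0.02660164 -0.07650663  0.58068778]
 [ 0.07711078 -0.02247837 -0.99676911  1.19535941]
 [ 0.          0.          0.          1.        ]]
```

View pics/scene0.png

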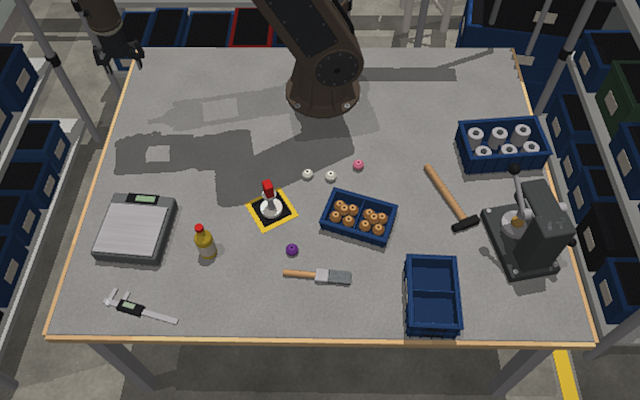

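View pics/top0.png

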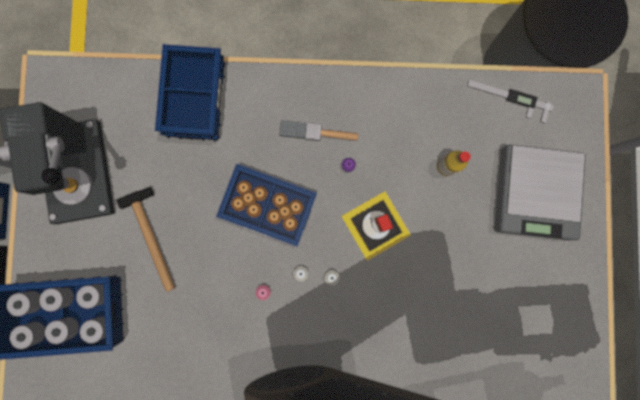

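Scene view: the tray with ten bronze blanks is at about (358,217), with the tamper and its yellow nest at (270,208). In the top view they are at (267,205) and (377,225). Pink, white and purple look-alikes lie loose on the bench. The other blue trays are at (433,295), which is empty, and (503,143), which holds cylinders; neither holds bronze blanks. I'll check with enlarged crops.

```bash
python3 - <<'E'
import cv2,numpy as np
a=cv2.imread("pics/top0.png")[155:265,210:420]; b=cv2.imread("pics/scene0.png")[170:255,235:405]
a=cv2.resize(a,None,fx=3.8,fy=3.8,interpolation=2);b=cv2.resize(b,None,fx=4.6,fy=4.6,interpolation=2)
cv2.imwrite("pics/ta.png",a);cv2.imwrite("pics/sb.png",b)
E
```

```text
(no output)
```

View pics/ta.png

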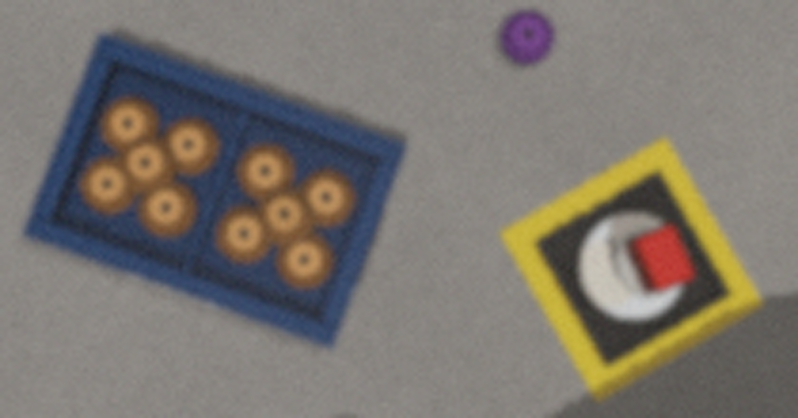

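View pics/sb.png

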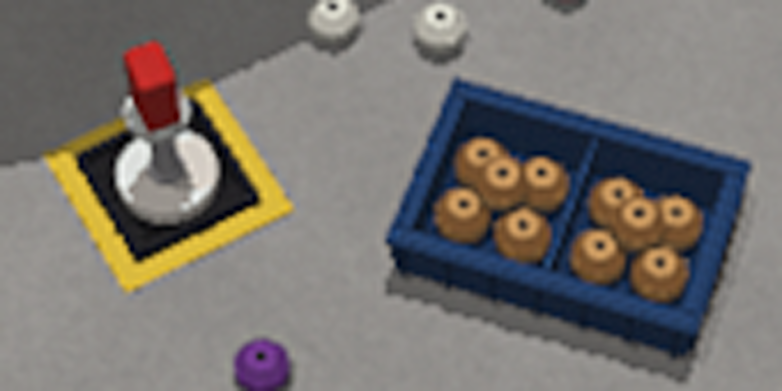

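```bash
cat > h.py <<'E'
import numpy as np, cv2
from scipy.spatial.transform import Rotation as R
from plant import readout, imaging, workorder, robot
G=robot.tcp_to_grasp
def snap(n,fn=None):
    s=readout.state(); d=imaging.camera(n)
    if n=="wrist":
        T=np.eye(4);T[:3,:3]=s["tcp_rot"];T[:3,3]=s["tcp_pos"]; d["wfc"]=T@d["hand_eye"]
    else: d["wfc"]=np.linalg.inv(d["camera_from_world"])
    if fn: cv2.imwrite(f"pics/{fn}.png",d["image"][:,:,::-1])
    return d
def ray(d,uv):
    v=d["wfc"][:3,:3]@np.linalg.solve(d["K"],[uv[0],uv[1],1.]); return d["wfc"][:3,3],v/np.linalg.norm(v)
def onz(d,uv,z):
    c,v=ray(d,uv); return c+v*(z-c[2])/v[2]
def proj(d,p):
    W=np.linalg.inv(d["wfc"]); q=d["K"]@(W[:3,:3]@np.asarray(p)+W[:3,3]); return q[:2]/q[2]
def inter(rs):
    A=np.zeros((3,3));b=np.zeros(3)
    for c,v in rs:
        P=np.eye(3)-np.outer(v,v);A+=P;b+=P@c
    return np.linalg.solve(A,b)
def mask(d,lo,hi,box=None):
    h=cv2.cvtColor(d["image"],cv2.COLOR_RGB2HSV); m=cv2.inRange(h,np.array(lo),np.array(hi))
    if box is not None:
        k=np.zeros_like(m);k[box[1]:box[3],box[0]:box[2]]=255;m&=k
    return m
def big(m): 
    c,_=cv2.findContours(m,cv2.RETR_EXTERNAL,cv2.CHAIN_APPROX_NONE); return max(c,key=cv2.contourArea)
def goal(yaw):  # jaw axis x at yaw, y down
    x=np.array([np.cos(yaw),np.sin(yaw),0]);y=np.array([0,0,-1.]);return np.c_[x,y,np.cross(x,y)]
def inc(p,Rg=None,s=None):
    s=s or readout.state();R0=s["tcp_rot"]
    t=R0.T@(np.asarray(p)-s["tcp_pos"])*100
    r=np.zeros(3) if Rg is None else np.degrees(R.from_matrix(R0.T@Rg).as_rotvec())
    return t.round(2),r.round(1)
E
python3 - <<'E'
from h import *
t=snap("top");s=snap("scene")
Y=([20,110,90],[35,255,255]); B=([100,100,30],[125,255,255])
for d,n,bx,bb in((t,"top",(330,180,420,265),(205,155,325,250)),(s,"scene",(235,180,310,235),(315,180,405,250))):
    for m,z in((mask(d,*Y,bx),0.008),(mask(d,*B,bb),.042)):
        c=big(m); r=cv2.minAreaRect(c); hull=cv2.convexHull(c)
        q=cv2.approxPolyDP(hull,5,True)[:,0]
        P=np.array([onz(d,u,z) for u in q]);print(n,q.tolist(),P.round(4)[:,:2].tolist(),P.mean(0).round(4))
        p=np.array([onz(d,u,z)[:2] for u in hull[:,0]],np.float32);print(" rect",cv2.minAreaRect(p*1000))
h=[]
for d,bx in((t,(360,200,420,240)),(s,(250,170,290,205))):
    m=mask(d,[170,120,80],[180,255,255],bx)|mask(d,[0,160,80],[8,255,255],bx); c=big(m);M=cv2.moments(c);u=(M["m10"]/M["m00"],M["m01"]/M["m00"]);print(u,cv2.boundingRect(c),cv2.minAreaRect(c));h.append(ray(d,u))
print(inter(h))
E
```

```text
top [[385, 192], [409, 235], [366, 259], [342, 216]] [[0.6198, -0.1753], [0.5124, -0.2375], [0.4496, -0.1297], [0.556, -0.0673]] [ 0.5345 -0.1525  0.008 ]
 rect ((535.0072631835938, -152.72312927246094), (129.2320098876953, 128.53521728515625), 31.32114028930664)
top [[237, 165], [314, 193], [296, 244], [218, 216]] [[0.6728, 0.1966], [0.6089, 0.0056], [0.4829, 0.0464], [0.5462, 0.2382]] [0.5777 0.1217 0.042 ]
 rect ((578.076904296875, 121.4925765991211), (207.8193817138672, 135.6517333984375), 71.41241455078125)
scene [[279, 187], [298, 215], [262, 232], [245, 203]] [[0.4526, -0.135], [0.5601, -0.0683], [0.6231, -0.1765], [0.5164, -0.2399]] [ 0.5381 -0.1549  0.008 ]
 rect ((538.8231811523438, -154.65628051757812), (129.3399658203125, 129.07810974121094), 31.235105514526367)
scene [[397, 205], [383, 246], [319, 222], [334, 187]] [[0.5421, 0.2394], [0.687, 0.189], [0.6062, -0.0007], [0.4754, 0.0442]] [0.5777 0.118  0.042 ]
 rect ((582.6087646484375, 117.77831268310547), (211.7058868408203, 156.27903747558594), 71.23613739013672)
(384.3762626262626, 222.39898989898987) (377, 215, 15, 15) ((384.39654541015625, 222.74139404296875), (13.92715072631836, 11.327415466308594), 68.19859313964844)
(267.7694334650856, 187.8010540184453) (262, 179, 12, 19) ((268.1999816894531, 188.10000610351562), (18.024978637695312, 9.17060375213623), 71.56504821777344)
[ 0.53741765 -0.15454762  0.12266044]
```

```bash
python3 - <<'E'
from h import *
d=snap("wrist","w0");print(d["hand_eye"].round(3),d["K"].round(1))
print(inc([.50,-.15,.405],goal(np.radians(-60))))
print(inc([.50,-.15,.405],goal(np.radians(-75.5))))
E
```

```text
[[ 1.     0.     0.001  0.   ]
 [-0.001 -0.268  0.963  0.031]
 [ 0.    -0.963 -0.268  0.068]
 [ 0.     0.     0.     1.   ]] [[304.2   0.  320.2]
 [  0.  304.2 202.7]
 [  0.    0.    1. ]]
(array([-3.792e+01, -4.000e-02,  4.463e+01]), array([ -0. , -15.5,  -0. ]))
(array([-3.792e+01, -4.000e-02,  4.463e+01]), array([-0.,  0., -0.]))
```

```bash
python3 - <<'E'
from h import *
print(inc([.57,-.03,.405]))
E
```

```text
(array([-4.778e+01, -3.000e-02,  5.442e+01]), array([0., 0., 0.]))
```

>>> {"fn": "send_rows", "kwargs": {"increments": [[[-2, 0, 2.3], [0, 0, 0]], [[-6, 0, 6.8], [0, 0, 0]], [[-10.5, 0, 12], [0, 0, 0]], [[-15, 0, 17], [0, 0, 0]], [[-19.5, 0, 22.2], [0, 0, 0]], [[-24, 0, 27.3], [0, 0, 0]], [[-28.5, 0, 32.5], [0, 0, 0]], [[-33, 0, 37.6], [0, 0, 0]], [[-37.5, 0, 42.7], [0, 0, 0]], [[-42, 0, 47.8], [0, 0, 0]], [[-46, 0, 52.4], [0, 0, 0]], [[-47.8, 0, 54.4], [0, 0, 0]]]}}

```text
time: 1.75
tcp_pos: [0.5659, -0.0349, 0.4048]
tcp_rot: [[0.251, 0.0, 0.968], [-0.968, -0.0, 0.251], [0.0, -1.0, 0.0]]
force: [1.2, -0.2, 0.8]
grip_width: 1.001
```

>>> {"fn": "send_rows", "kwargs": {"increments": [[[0, 0, 0], [0, 0, 0]], [[0, 0, 0], [0, 0, 0]]]}}

```text
time: 2.0
tcp_pos: [0.5647, -0.0368, 0.4044]
tcp_rot: [[0.252, -0.001, 0.968], [-0.968, -0.0, 0.252], [-0.0, -1.0, -0.001]]
force: [-0.9, -0.2, -0.1]
grip_width: 1.002
```

```bash
python3 - <<'E'
from h import *
d=snap("wrist","w1");s=readout.state();print(s["time"],s["tcp_pos"],s["force"],s["joint_vel"].round(3))
E
```

```text
2.05 [ 0.5645076  -0.03748001  0.40452093] [-0.3576294   0.35512523 -0.93580036] [-0.017 -0.006  0.003  0.002  0.     0.   ]
```

View pics/w1.png

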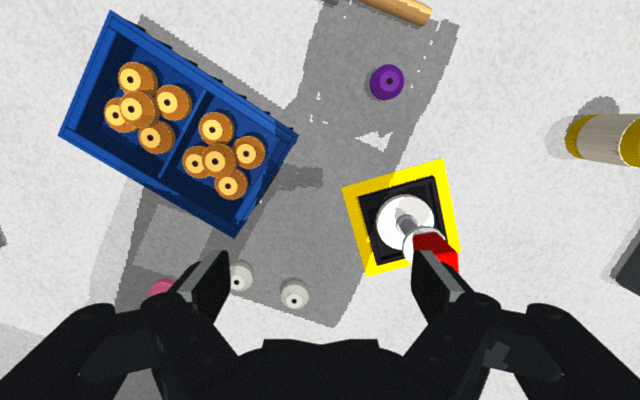

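Wrist view: tray rim corners near (110,12), (59,134), (237,237) and (297,131). The proud blanks are the centre ones at about (131,109) and (216,160). The nest's yellow square is centred near (400,215), and the red handle is at (438,250).

```bash
python3 - <<'E'
from h import *
d=snap("wrist","w2");s=readout.state();print(s["tcp_pos"])
Y=([20,110,90],[35,255,255]); B=([100,100,30],[125,255,255])
for m,z in((mask(d,*Y,(330,150,470,280)),.004),(mask(d,*B,(40,0,310,250)),.042)):
    c=cv2.convexHull(big(m)); q=cv2.approxPolyDP(c,6,True)[:,0]
    p=np.array([onz(d,u,z)[:2]*1000 for u in c[:,0]],np.float32)
    print(q.tolist(),cv2.minAreaRect(p),[onz(d,u,z)[:2].round(4).tolist() for u in q])
m=mask(d,[0,0,0],[180,255,60],(340,160,460,280))
bl=mask(d,[8,100,60],[20,255,255],(60,40,290,220))
cn,_=cv2.findContours(bl,cv2.RETR_EXTERNAL,cv2.CHAIN_APPROX_NONE);print([(cv2.boundingRect(c)) for c in cn if cv2.contourArea(c)>50])
im=d["image"][:,:,::-1]
cv2.imwrite("pics/c1.png",cv2.resize(im[140:300,330:490],None,fx=3.7,fy=3.7,interpolation=2))
cv2.imwrite("pics/c2.png",cv2.resize(im[0:250,40:310],None,fx=2.4,fy=2.4,interpolation=2))
E
```

```text
[ 0.56444067 -0.03785105  0.4046586 ]
[[442, 158], [460, 250], [366, 275], [340, 187]] ((535.2405395507812, -153.88848876953125), (129.34561157226562, 129.46324157714844), 31.24982452392578) [[0.6224, -0.1756], [0.5145, -0.2416], [0.4483, -0.1322], [0.5567, -0.0656]]
[[109, 10], [297, 134], [234, 237], [57, 135]] ((576.4525146484375, 121.51494598388672), (215.615478515625, 143.9283447265625), 71.20315551757812) [[0.6764, 0.2007], [0.6085, -0.0012], [0.4756, 0.0429], [0.5433, 0.246]]
[(182, 112, 83, 87), (103, 62, 89, 92)]
```

View pics/c1.png

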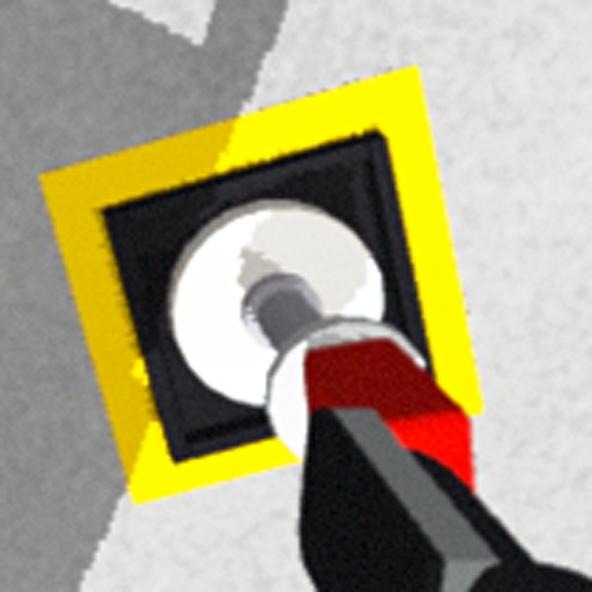

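View pics/c2.png

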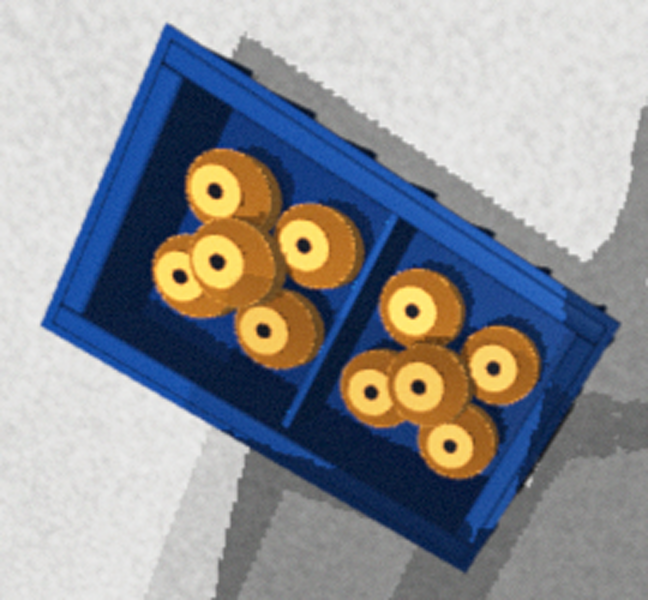

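```bash
python3 - <<'E'
from h import *
d=snap("wrist");t=snap("top");s=snap("scene")
a=[[237,165],[314,193],[296,244],[218,216]];b=[[109,10],[297,134],[234,237],[57,135]];c=[[334,187],[319,222],None,[397,205]]
C=[]
for i in range(4):
    r=[ray(t,a[i]),ray(d,b[i])];p=inter(r);C.append(p);print(p.round(4))
C=np.array(C);print(C.mean(0),np.linalg.norm(C-np.roll(C,1,0),axis=1))
for z in(.05,.055,.06,.065):
    P=np.array([onz(d,u,z) for u in b]);Q=np.array([onz(t,u,z) for u in a])
    print(z,P.mean(0)[:2].round(4),np.linalg.norm(P-np.roll(P,1,0),axis=1).round(4),Q.mean(0)[:2].round(4),np.linalg.norm(Q-np.roll(Q,1,0),axis=1).round(4))
E
```

```text
[0.6738 0.1959 0.0484]
[0.609  0.0023 0.0268]
[0.4818 0.0434 0.0528]
[0.546  0.2365 0.0533]
[0.57764358 0.11950418 0.04530986] [0.13414429 0.20528731 0.13615138 0.20344903]
0.05 [0.5774 0.1184] [0.1373 0.208  0.1366 0.209 ] [0.5771 0.1211] [0.1324 0.2001 0.1315 0.2006]
0.055 [0.5782 0.1162] [0.1352 0.2048 0.1345 0.2058] [0.5767 0.1207] [0.1319 0.1993 0.131  0.1998]
0.06 [0.579  0.1141] [0.133  0.2016 0.1324 0.2026] [0.5763 0.1204] [0.1313 0.1984 0.1304 0.1989]
0.065 [0.5799 0.1119] [0.1309 0.1984 0.1303 0.1993] [0.5759 0.12  ] [0.1307 0.1976 0.1299 0.1981]
```

```bash
python3 - <<'E'
from h import *
s=readout.state();print(inc([.455,-.172,.38]),s["tcp_pos"],s["time"])
E
```

```text
(array([ 10.24,   2.48, -13.96]), array([0., 0., 0.])) [ 0.5645939  -0.03800497  0.40483191] 2.25
```

>>> {"fn": "send_rows", "kwargs": {"increments": [[[2, 0.5, -2.8], [0, 0, 0]], [[5, 1.2, -6.8], [0, 0, 0]], [[8.2, 2, -11], [0, 0, 0]], [[10.2, 2.5, -14], [0, 0, 0]], [[10.2, 2.5, -14], [0, 0, 0]], [[10.2, 2.5, -14], [0, 0, 0]]]}}

```text
time: 3.0
tcp_pos: [0.4552, -0.1712, 0.38]
tcp_rot: [[0.25, 0.001, 0.968], [-0.968, -0.0, 0.25], [0.0, -1.0, 0.001]]
force: [0.1, 0.0, 0.4]
grip_width: 1.0
```

```bash
python3 - <<'E'
from h import *
d=snap("wrist","w3");print(readout.state()["tcp_pos"])
E
```

```text
[ 0.45544293 -0.17085491  0.37999815]
```

View pics/w3.png

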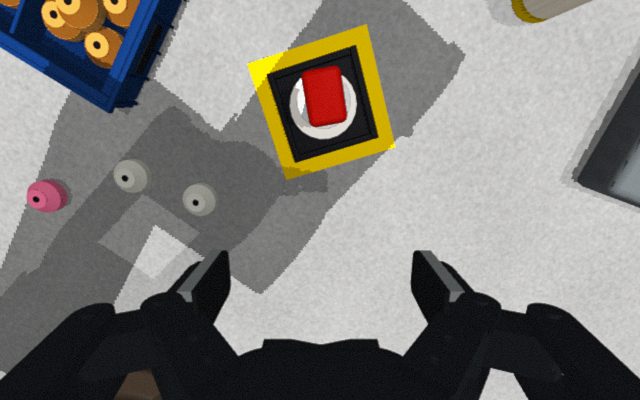

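The red handle's top is in full view at (325,96), and its long side runs close to the vertical of the image. This is the only red-handled tool, and it stands in the yellow nest at (322,102).

```bash
python3 - <<'E'
from h import *
d=snap("wrist");s=readout.state()
bx=(290,50,360,140)
m=mask(d,[170,120,60],[180,255,255],bx)|mask(d,[0,160,60],[8,255,255],bx)
c=big(m);p=np.array([onz(d,u,.142)[:2]*1000 for u in c[:,0]],np.float32)
r=cv2.minAreaRect(p);print(r,cv2.boundingRect(c));
print(cv2.boxPoints(r).round(1).tolist())
Y=([20,110,90],[35,255,255])
h=cv2.convexHull(big(mask(d,*Y,(235,15,405,185))))
p=np.array([onz(d,u,.003)[:2]*1000 for u in h[:,0]],np.float32);print(cv2.minAreaRect(p))
# foot
w=mask(d,[0,0,150],[180,40,255],(285,60,362,145));c=big(w)
im=d["image"][:,:,::-1];cv2.imwrite("pics/c3.png",cv2.resize(im[15:190,235:410],None,fx=3.4,fy=3.4,interpolation=2))
E
```

```text
((535.4058227539062, -153.80856323242188), (35.102989196777344, 25.023605346679688), 23.780410766601562) (302, 66, 45, 61)
[[514.2999877929688, -149.39999389648438], [524.4000244140625, -172.3000030517578], [556.5, -158.1999969482422], [546.4000244140625, -135.3000030517578]]
((534.1336669921875, -155.2533721923828), (129.60690307617188, 129.96591186523438), 31.298751831054688)
```

View pics/c3.png

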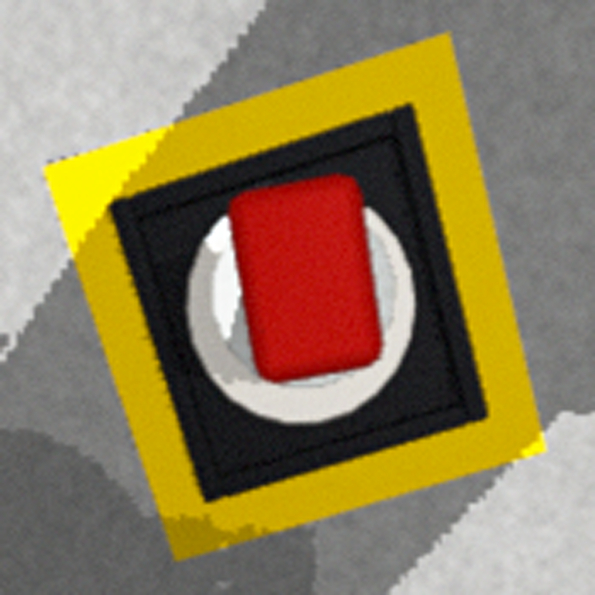

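```bash
python3 - <<'E'
from h import *
g=goal(np.radians(-66.2))
print(inc([.5354,-.1540,.36],g),inc([.5354,-.1540,.271],g))
E
```

```text
(array([0.4 , 2.  , 8.14]), array([-0. , -9.2,  0. ])) (array([ 0.4 , 10.9 ,  8.14]), array([-0. , -9.2,  0. ]))
```

>>> {"fn": "send_rows", "kwargs": {"increments": [[[0.1, 0.3, 2], [0, -2.3, 0]], [[0.2, 1, 5], [0, -5.7, 0]], [[0.4, 2, 7.6], [0, -9.2, 0]], [[0.4, 3, 8.1], [0, -9.2, 0]], [[0.4, 5.5, 8.1], [0, -9.2, 0]], [[0.4, 8, 8.1], [0, -9.2, 0]], [[0.4, 10, 8.1], [0, -9.2, 0]], [[0.4, 10.9, 8.1], [0, -9.2, 0]], [[0.4, 10.9, 8.1], [0, -9.2, 0]], [[0.4, 10.9, 8.1], [0, -9.2, 0]]]}}

```text
time: 4.35
tcp_pos: [0.5349, -0.1543, 0.2713]
tcp_rot: [[0.403, 0.001, 0.915], [-0.915, -0.0, 0.403], [0.001, -1.0, 0.001]]
force: [0.2, -1.0, 0.0]
grip_width: 1.003
```

```bash
python3 - <<'E'
from h import *
s=readout.state();print(s["tcp_pos"],s["tcp_rot"].round(4))
d=snap("wrist","w4")
E
```

```text
[ 0.53485007 -0.15433179  0.27134203] [[ 4.027e-01  9.000e-04  9.153e-01]
 [-9.153e-01 -3.000e-04  4.027e-01]
 [ 6.000e-04 -1.000e+00  7.000e-04]]
```

View pics/w4.png

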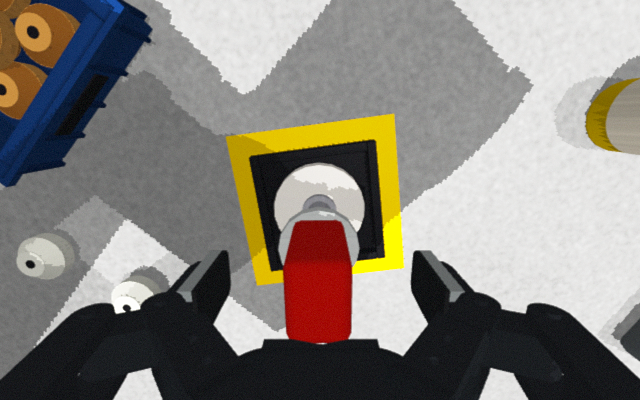

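The handle (320,280) sits centred and square between the fingers, so I'll close on it.

>>> {"fn": "send_rows", "kwargs": {"increments": [[[0, 0, 0], [0, 0, 0]], [[0, 0, 0], [0, 0, 0]], [[0, 0, 0], [0, 0, 0]], [[0, 0, 0], [0, 0, 0]], [[0, 0, 0], [0, 0, 0]], [[0, 0, 0], [0, 0, 0]]], "jaw": 1.5, "squeeze": 100}}

```text
time: 5.15
tcp_pos: [0.5345, -0.1543, 0.271]
tcp_rot: [[0.403, 0.0, 0.915], [-0.915, 0.0, 0.403], [0.0, -1.0, 0.0]]
force: [-0.6, 0.9, 5.1]
grip_width: 0.291
```

```bash
python3 - <<'E'
from h import *
s=readout.state();print(s["time"],s["tcp_pos"],s["tcp_rot"].round(4),s["grip_width"],s["force"])
d=snap("wrist","w5")
E
```

```text
5.15 [ 0.53454748 -0.15429122  0.27096749] [[ 4.026e-01  2.000e-04  9.154e-01]
 [-9.154e-01  0.000e+00  4.026e-01]
 [ 0.000e+00 -1.000e+00  2.000e-04]] 0.2912782043143953 [-0.56794541  0.94384017  5.06515326]
```

View pics/w5.png

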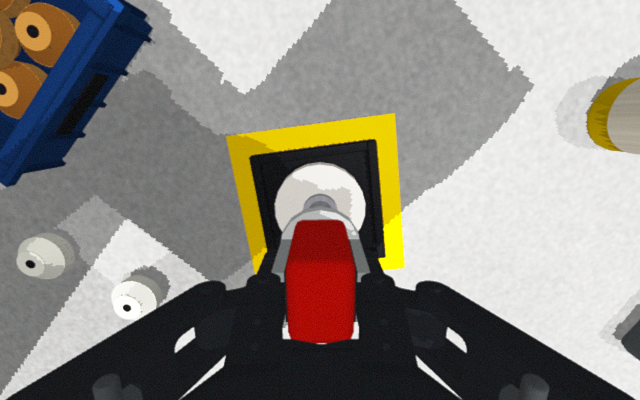

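```bash
python3 - <<'E'
from h import *
print(inc([.5345,-.1543,.41]),inc([.4875,.078,.41]))
E
```

```text
(array([ -0. , -13.9,  -0. ]), array([0., 0., 0.])) (array([-23.16, -13.9 ,   5.04]), array([0., 0., 0.]))
```

>>> {"fn": "send_rows", "kwargs": {"increments": [[[0, -0.5, 0], [0, 0, 0]], [[0, -2, 0], [0, 0, 0]], [[0, -5, 0], [0, 0, 0]], [[0, -9, 0], [0, 0, 0]], [[-0.8, -12, 0.2], [0, 0, 0]], [[-4, -13.9, 0.9], [0, 0, 0]], [[-8.5, -13.9, 1.9], [0, 0, 0]], [[-13, -13.9, 2.9], [0, 0, 0]], [[-17.5, -13.9, 3.8], [0, 0, 0]], [[-21.5, -13.9, 4.7], [0, 0, 0]], [[-23.2, -13.9, 5], [0, 0, 0]], [[-23.2, -13.9, 5], [0, 0, 0]]]}}

```text
time: 6.7
tcp_pos: [0.4866, 0.0788, 0.4103]
tcp_rot: [[0.404, 0.001, 0.915], [-0.915, -0.0, 0.404], [0.0, -1.0, 0.0]]
force: [-0.2, -1.1, -4.8]
grip_width: 0.288
```

>>> {"fn": "send_rows", "kwargs": {"increments": [[[0, 0, 0], [0, 0, 0]], [[0, 0, 0], [0, 0, 0]]]}}

```text
time: 6.95
tcp_pos: [0.4871, 0.0773, 0.4098]
tcp_rot: [[0.402, 0.0, 0.916], [-0.916, -0.0, 0.402], [0.0, -1.0, -0.0]]
force: [-0.1, 0.5, -4.3]
grip_width: 0.295
```

```bash
python3 - <<'E'
from h import *
d=snap("wrist","w6");s=readout.state();print(s["time"],s["tcp_pos"],s["force"],s["wrist_torque"],s["grip_width"]); snap("scene","s6")
E
```

```text
7.0 [0.4871001  0.07734076 0.40971674] [-0.2844824   0.22964735 -4.1870125 ] [0.04497628 0.01836118 0.02952297] 0.292099561789258
```

View pics/w6.png

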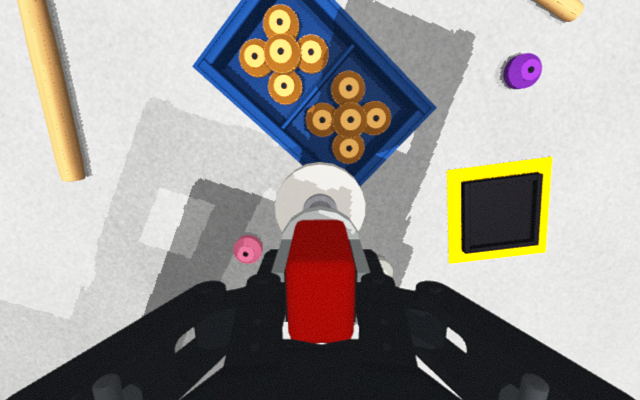

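View pics/s6.png

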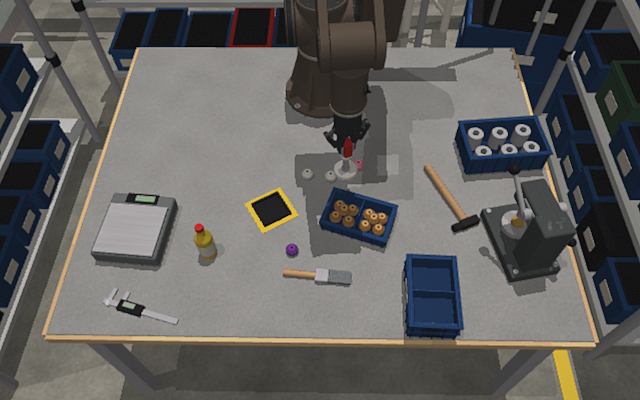

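```bash
python3 - <<'E'
from h import *
im=cv2.imread("pics/w6.png");cv2.imwrite("pics/c6.png",cv2.resize(im[0:195,185:445],None,fx=3,fy=3,interpolation=2))
d=snap("wrist")
Y=([20,110,90],[35,255,255])
h=cv2.convexHull(big(mask(d,*Y,(435,145,565,275))))
p=np.array([onz(d,u,.003)[:2]*1000 for u in h[:,0]],np.float32);print("nest",cv2.minAreaRect(p))
E
```

```text
nest ((534.5242919921875, -153.6495361328125), (129.82394409179688, 130.03057861328125), 31.23261070251465)
```

View pics/c6.png

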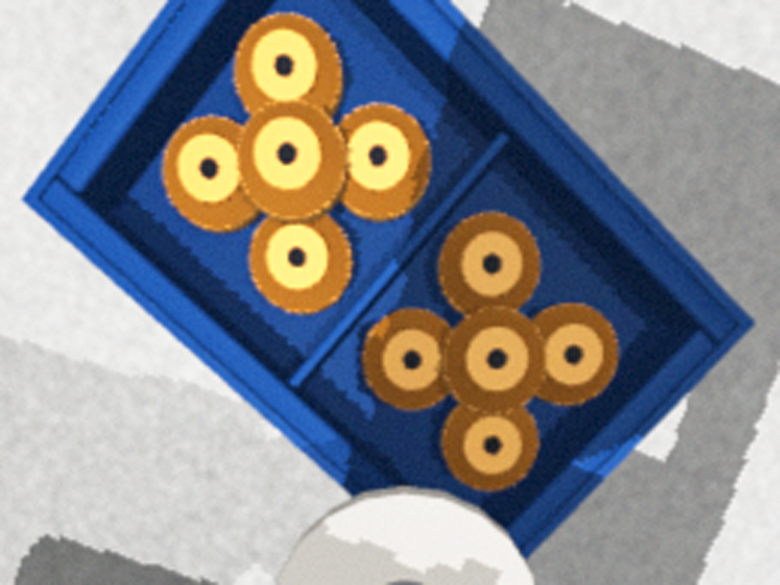

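```bash
python3 - <<'E'
from h import *
d=snap("wrist")
e=dict(d);T=np.eye(4);T[:3,:3]=[[.252,-.001,.968],[-.968,0,.252],[0,-1,-.001]];T[:3,3]=[.56444,-.03785,.40466]
U,_,V=np.linalg.svd(T[:3,:3]);T[:3,:3]=U@V;e["wfc"]=T@d["hand_eye"]
A=np.array([(284,66),(209,168),(287,154),(378,156),(297,258),(492,264),(412,360),(497,358),(573,355),(493,445),(505,138),(297,380)])/3+[185,0]
B=np.array([(215,190),(180,277),(218,262),(304,245),(264,331),(412,311),(371,392),(418,387),(494,368),(450,446),(392,222),(289,425)])/2.4+[40,0]
P=np.array([inter([ray(d,a),ray(e,b)]) for a,b in zip(A,B)]);print(P.round(4))
u=np.array([.3206,.9472]);v=np.array([.9472,-.3206])
c=P[10:].mean(0)[:2];print("centre",c)
for p in P: print((1000*(p[:2]-c)@np.c_[v,u]).round(1))
c=np.array([.577,.1195])
E
```

```text
[[0.6181 0.1786 0.0373]
 [0.5784 0.1901 0.0382]
 [0.5911 0.1643 0.0556]
 [0.6054 0.139  0.0373]
 [0.5639 0.1521 0.0372]
 [0.5896 0.0886 0.0378]
 [0.5486 0.1013 0.0374]
 [0.5607 0.075  0.0563]
 [0.5736 0.0486 0.0363]
 [0.5328 0.0615 0.0377]
 [0.6255 0.1012 0.0442]
 [0.5247 0.136  0.0386]]
centre [0.57509355 0.11863861]
[21.5 70.6]
[-19.8  68.8]
[ 0.5 48.3]
[22.2 29. ]
[-21.3  28.1]
[ 23.3 -23.8]
[-19.5 -25. ]
[  0.4 -45.9]
[ 21.  -66.8]
[-21.8 -67.6]
[53.3 -0.3]
[-53.3   0.3]
```

```bash
python3 - <<'E'
from h import *
print(inc([.5606,.0749,.335]))
E
```

```text
(array([3.21, 7.46, 6.63]), array([0., 0., 0.]))
```

>>> {"fn": "send_rows", "kwargs": {"increments": [[[0.8, 0, 1.6], [0, 0, 0]], [[2.2, 0, 4.6], [0, 0, 0]], [[3.2, 1, 6.6], [0, 0, 0]], [[3.2, 3, 6.6], [0, 0, 0]], [[3.2, 5.2, 6.6], [0, 0, 0]], [[3.2, 6.8, 6.6], [0, 0, 0]], [[3.2, 7.4, 6.6], [0, 0, 0]], [[3.2, 7.4, 6.6], [0, 0, 0]], [[3.2, 7.4, 6.6], [0, 0, 0]]]}}

```text
time: 8.28
tcp_pos: [0.5606, 0.0755, 0.3364]
tcp_rot: [[0.403, 0.001, 0.915], [-0.915, 0.0, 0.403], [0.0, -1.0, 0.001]]
force: [0.3, -0.5, -4.0]
grip_width: 0.289
```

```bash
python3 - <<'E'
from h import *
s=readout.state();print(s["time"],s["tcp_pos"],s["force"],inc([.5606,.0749,.325]))
E
```

```text
8.275 [0.5605647  0.07547372 0.33640112] [ 0.33302777 -0.50998038 -4.04113742] (array([ 0.05,  1.14, -0.02]), array([0., 0., 0.]))
```

>>> {"fn": "send_rows", "kwargs": {"increments": [[[0, 0.15, 0], [0, 0, 0]], [[0, 0.3, 0], [0, 0, 0]], [[0, 0.45, 0], [0, 0, 0]], [[0, 0.6, 0], [0, 0, 0]], [[0, 0.75, 0], [0, 0, 0]], [[0, 0.9, 0], [0, 0, 0]], [[0, 1.0, 0], [0, 0, 0]], [[0, 1.1, 0], [0, 0, 0]], [[0, 1.2, 0], [0, 0, 0]]]}}

```text
time: 9.4
tcp_pos: [0.5602, 0.0754, 0.3237]
tcp_rot: [[0.403, 0.0, 0.915], [-0.915, 0.0, 0.403], [0.0, -1.0, 0.0]]
force: [-0.0, 0.4, -2.6]
grip_width: 0.29
```

>>> {"fn": "send_rows", "kwargs": {"increments": [[[0, 0.07, 0], [0, 0, 0]], [[0, 0.14, 0], [0, 0, 0]], [[0, 0.21, 0], [0, 0, 0]], [[0, 0.28, 0], [0, 0, 0]], [[0, 0.35, 0], [0, 0, 0]], [[0, 0.42, 0], [0, 0, 0]]]}}

```text
time: 10.15
tcp_pos: [0.5602, 0.0754, 0.3195]
tcp_rot: [[0.403, 0.0, 0.915], [-0.915, 0.0, 0.403], [0.0, -1.0, 0.0]]
force: [0.4, -0.2, -2.0]
grip_width: 0.289
```

>>> {"fn": "send_rows", "kwargs": {"increments": [[[0, 0.07, 0], [0, 0, 0]], [[0, 0.14, 0], [0, 0, 0]], [[0, 0.21, 0], [0, 0, 0]], [[0, 0.28, 0], [0, 0, 0]], [[0, 0.35, 0], [0, 0, 0]], [[0, 0.42, 0], [0, 0, 0]], [[0, 0.49, 0], [0, 0, 0]], [[0, 0.56, 0], [0, 0, 0]]]}}

```text
time: 11.15
tcp_pos: [0.5601, 0.0754, 0.3137]
tcp_rot: [[0.403, -0.0, 0.915], [-0.915, -0.0, 0.403], [-0.0, -1.0, -0.0]]
force: [0.3, 0.4, -4.3]
grip_width: 0.294
```

>>> {"fn": "send_rows", "kwargs": {"increments": [[[0, 0.05, 0], [0, 0, 0]], [[0, 0.1, 0], [0, 0, 0]], [[0, 0.15, 0], [0, 0, 0]], [[0, 0.2, 0], [0, 0, 0]], [[0, 0.25, 0], [0, 0, 0]], [[0, 0.3, 0], [0, 0, 0]]]}}

```text
time: 11.9
tcp_pos: [0.5602, 0.0754, 0.3109]
tcp_rot: [[0.403, 0.0, 0.915], [-0.915, -0.0, 0.403], [0.0, -1.0, 0.0]]
force: [0.4, 0.2, -4.2]
grip_width: 0.295
```

```bash
python3 - <<'E'
from h import *
snap("wrist","w7")
d=snap("scene");im=d["image"][:,:,::-1]
cv2.imwrite("pics/c7.png",cv2.resize(im[130:260,290:420],None,fx=4.5,fy=4.5,interpolation=2))
E
```

```text
(no output)
```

View pics/w7.png

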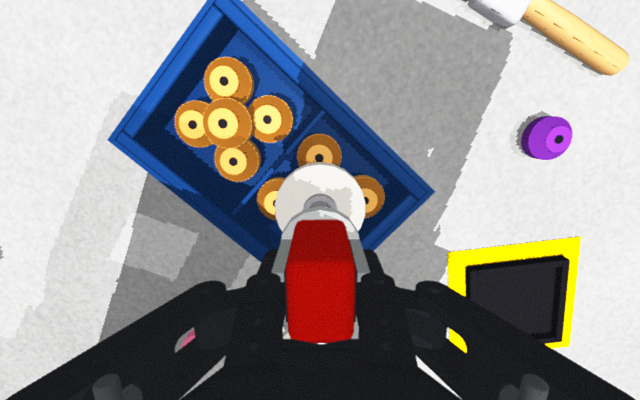

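View pics/c7.png

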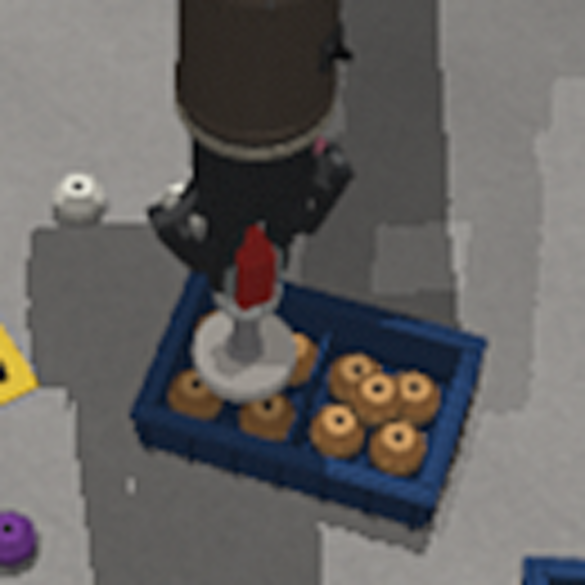

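>>> {"fn": "send_rows", "kwargs": {"increments": [[[0, 0.05, 0], [0, 0, 0]], [[0, 0.1, 0], [0, 0, 0]], [[0, 0.15, 0], [0, 0, 0]], [[0, 0.2, 0], [0, 0, 0]], [[0, 0.2, 0], [0, 0, 0]]]}}

```text
time: 12.62
tcp_pos: [0.5603, 0.0755, 0.3094]
tcp_rot: [[0.403, 0.001, 0.915], [-0.915, 0.0, 0.403], [0.0, -1.0, 0.001]]
force: [-3.1, 0.9, 7.6]
grip_width: 0.295
```

>>> {"fn": "send_rows", "kwargs": {"increments": [[[0, 0.04, 0], [0, 0, 0]], [[0, 0.08, 0], [0, 0, 0]], [[0, 0.12, 0], [0, 0, 0]], [[0, 0.16, 0], [0, 0, 0]], [[0, 0.16, 0], [0, 0, 0]]]}}

```text
time: 13.25
tcp_pos: [0.5604, 0.0756, 0.3088]
tcp_rot: [[0.403, 0.001, 0.915], [-0.915, 0.0, 0.403], [0.0, -1.0, 0.002]]
force: [-6.3, 1.1, 24.7]
grip_width: 0.29
```

>>> {"fn": "send_rows", "kwargs": {"increments": [[[0, -0.2, 0], [0, 0, 0]], [[0, -0.6, 0], [0, 0, 0]], [[0, -2, 0], [0, 0, 0]], [[0.3, -5, -0.8], [0, 0, 0]], [[0.8, -8, -3.5], [0, 0, 0]], [[0.8, -10.5, -6.5], [0, 0, 0]], [[0.8, -10.5, -8], [0, 0, 0]], [[0.8, -10.5, -8], [0, 0, 0]], [[0.8, -10.5, -8], [0, 0, 0]]]}}

```text
time: 14.38
tcp_pos: [0.4907, 0.0361, 0.4117]
tcp_rot: [[0.403, -0.0, 0.915], [-0.915, 0.0, 0.403], [-0.0, -1.0, -0.0]]
force: [0.3, 0.1, -4.3]
grip_width: 0.296
```

```bash
python3 - <<'E'
from h import *
s=readout.state();print(s["time"],s["tcp_pos"].tolist(),s["force"])
d=snap("wrist","w8");im=d["image"][:,:,::-1];cv2.imwrite("pics/c8.png",cv2.resize(im[0:195,185:445],None,fx=3,fy=3,interpolation=2))
E
```

```text
14.375 [0.49069976047264346, 0.03609509637277336, 0.41171063252435736] [ 0.34063585  0.09450942 -4.33599397]
```

View pics/c8.png

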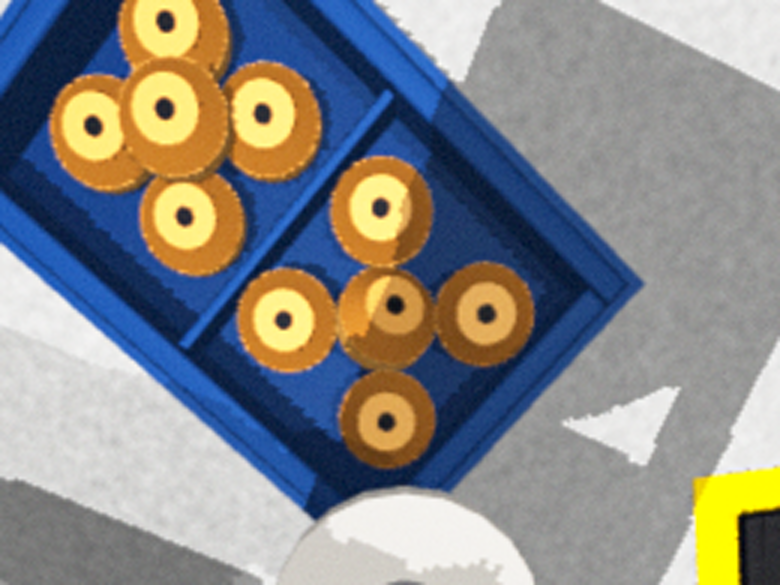

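```bash
python3 - <<'E'
from h import *
d=snap("wrist")
c=np.array([.5757,.1193]);u=np.array([.3206,.9472]);v=np.array([.9472,-.3206])
for n,p in (("t",(380,208)),("l",(284,320)),("r",(486,314)),("b",(386,422)),("chole",(396,304))):
    q=np.array(p)/3+[185,0]
    for z in(.0375,.042): 
        P=onz(d,q,z)[:2];print(n,z,P.round(4),(1000*(P-c)@np.c_[v,u]).round(1))
for q in((387,318),):
    P=onz(d,np.array(q)/3+[185,0],.027)[:2];print("c mid",P.round(4),(1000*(P-c)@np.c_[v,u]).round(1))
E
```

```text
t 0.0375 [0.5945 0.0909] [ 27.  -20.8]
t 0.042 [0.594  0.0906] [ 26.6 -21.4]
l 0.0375 [0.5465 0.1077] [-23.9 -20.3]
l 0.042 [0.5466 0.1071] [-23.7 -20.9]
r 0.0375 [0.5776 0.0422] [ 26.5 -72.4]
r 0.042 [0.5773 0.0425] [ 26.1 -72.2]
b 0.0375 [0.5283 0.0599] [-25.9 -71.5]
b 0.042 [0.5286 0.06  ] [-25.6 -71.3]
chole 0.0375 [0.5677 0.0731] [  7.2 -46.3]
chole 0.042 [0.5675 0.073 ] [  7.1 -46.5]
c mid [0.5623 0.0745] [  1.7 -46.7]
```

```bash
python3 - <<'E'
from h import *
print(inc([.5663,.0729,.325]),inc([.5663,.0729,.313]))
E
```

```text
(array([-0.32,  8.66,  8.4 ]), array([0., 0., 0.])) (array([-0.32,  9.86,  8.4 ]), array([0., 0., 0.]))
```

>>> {"fn": "send_rows", "kwargs": {"increments": [[[0, 0, 2], [0, 0, 0]], [[-0.1, 1, 5.5], [0, 0, 0]], [[-0.3, 3.5, 8], [0, 0, 0]], [[-0.3, 6.5, 8.4], [0, 0, 0]], [[-0.3, 8.3, 8.4], [0, 0, 0]], [[-0.3, 8.9, 8.4], [0, 0, 0]], [[-0.3, 9.2, 8.4], [0, 0, 0]], [[-0.3, 9.4, 8.4], [0, 0, 0]], [[-0.3, 9.6, 8.4], [0, 0, 0]], [[-0.3, 9.8, 8.4], [0, 0, 0]]]}}

```text
time: 15.72
tcp_pos: [0.566, 0.0725, 0.3146]
tcp_rot: [[0.403, 0.001, 0.915], [-0.915, 0.0, 0.403], [0.0, -1.0, 0.001]]
force: [-0.4, -0.1, -4.3]
grip_width: 0.292
```

>>> {"fn": "send_rows", "kwargs": {"increments": [[[0, 0.06, 0], [0, 0, 0]], [[0, 0.12, 0], [0, 0, 0]], [[0, 0.18, 0], [0, 0, 0]], [[0, 0.24, 0], [0, 0, 0]], [[0, 0.28, 0], [0, 0, 0]]]}}

```text
time: 16.35
tcp_pos: [0.5659, 0.0724, 0.3115]
tcp_rot: [[0.403, -0.0, 0.915], [-0.915, -0.0, 0.403], [-0.0, -1.0, -0.0]]
force: [-0.4, 0.1, -3.7]
grip_width: 0.291
```

Contact should come at about 0.310. I'll go down slowly while dragging the foot toward the tray's −x side, to right the tilted blank.

>>> {"fn": "send_rows", "kwargs": {"increments": [[[0, 0.05, 0], [0, 0, 0]], [[0, 0.1, 0], [0, 0, 0]], [[0, 0.15, 0], [0, 0, 0]], [[0, 0.2, 0], [0, 0, 0]]]}}

```text
time: 16.85
tcp_pos: [0.566, 0.0725, 0.3097]
tcp_rot: [[0.403, 0.0, 0.915], [-0.915, 0.0, 0.403], [0.0, -1.0, 0.0]]
force: [-1.0, 1.5, 3.7]
grip_width: 0.29
```

>>> {"fn": "send_rows", "kwargs": {"increments": [[[-0.07, 0.02, -0.07], [0, 0, 0]], [[-0.14, 0.04, -0.15], [0, 0, 0]], [[-0.2, 0.06, -0.22], [0, 0, 0]], [[-0.27, 0.08, -0.3], [0, 0, 0]]]}}

```text
time: 17.35
tcp_pos: [0.5619, 0.0737, 0.3085]
tcp_rot: [[0.403, -0.0, 0.915], [-0.915, -0.0, 0.403], [-0.0, -1.0, -0.0]]
force: [-0.3, -0.1, -3.6]
grip_width: 0.293
```

>>> {"fn": "send_rows", "kwargs": {"increments": [[[-0.07, 0.05, -0.07], [0, 0, 0]], [[-0.14, 0.1, -0.15], [0, 0, 0]], [[-0.2, 0.15, -0.22], [0, 0, 0]], [[-0.27, 0.2, -0.3], [0, 0, 0]]]}}

```text
time: 17.85
tcp_pos: [0.5581, 0.075, 0.3066]
tcp_rot: [[0.403, -0.0, 0.915], [-0.915, 0.0, 0.403], [-0.0, -1.0, -0.0]]
force: [-0.1, 0.0, -4.4]
grip_width: 0.293
```

>>> {"fn": "send_rows", "kwargs": {"increments": [[[-0.07, 0.05, -0.07], [0, 0, 0]], [[-0.14, 0.1, -0.15], [0, 0, 0]], [[-0.2, 0.13, -0.22], [0, 0, 0]], [[-0.24, 0.15, -0.26], [0, 0, 0]]]}}

```text
time: 18.35
tcp_pos: [0.5548, 0.0762, 0.3052]
tcp_rot: [[0.403, -0.0, 0.915], [-0.915, 0.0, 0.403], [-0.0, -1.0, 0.0]]
force: [-0.3, 0.2, -4.6]
grip_width: 0.294
```

The force dropped to zero and the foot went below the earlier stop, so the blank has righted. Next I re-centre and ease onto the bed.

>>> {"fn": "send_rows", "kwargs": {"increments": [[[0.1, 0, 0.11], [0, 0, 0]], [[0.2, 0, 0.22], [0, 0, 0]], [[0.35, 0, 0.38], [0, 0, 0]], [[0.4, 0.03, 0.44], [0, 0, 0]], [[0.4, 0.06, 0.44], [0, 0, 0]]]}}

```text
time: 18.98
tcp_pos: [0.5607, 0.0743, 0.3049]
tcp_rot: [[0.403, 0.001, 0.915], [-0.915, 0.0, 0.403], [0.0, -1.0, 0.001]]
force: [-2.0, 1.4, 6.5]
grip_width: 0.29
```

>>> {"fn": "send_rows", "kwargs": {"increments": [[[0, 0.03, 0], [0, 0, 0]], [[0, 0.06, 0], [0, 0, 0]], [[0, 0.09, 0], [0, 0, 0]], [[0, 0.09, 0], [0, 0, 0]]]}}

```text
time: 19.48
tcp_pos: [0.5607, 0.0744, 0.3049]
tcp_rot: [[0.403, 0.001, 0.915], [-0.915, 0.0, 0.403], [0.0, -1.0, 0.001]]
force: [-4.8, 1.2, 18.2]
grip_width: 0.297
```

>>> {"fn": "send_rows", "kwargs": {"increments": [[[0, -0.15, 0], [0, 0, 0]], [[0, -0.5, 0], [0, 0, 0]], [[0, -1.5, 0], [0, 0, 0]], [[0, -3, 0], [0, 0, 0]], [[0, -4.2, 0], [0, 0, 0]], [[0, -4.2, 0], [0, 0, 0]]]}}

```text
time: 20.23
tcp_pos: [0.5609, 0.0743, 0.3471]
tcp_rot: [[0.403, 0.002, 0.915], [-0.915, 0.0, 0.403], [0.001, -1.0, 0.002]]
force: [0.4, -0.9, -4.3]
grip_width: 0.29
```

```bash
python3 - <<'E'
from h import *
d=snap("wrist","w9")
s=readout.state();print(s["time"],s["tcp_pos"],s["force"],inc([.5908,.1638,s["tcp_pos"][2]]),inc([.5908,.1638,.326]))
E
```

```text
20.275 [0.56060394 0.074273   0.34633112] [-0.60450947 -0.75927267 -3.93630811] (array([-6.98,  0.  ,  6.37]), array([0., 0., 0.])) (array([-6.98,  2.04,  6.37]), array([0., 0., 0.]))
```

View pics/w9.png

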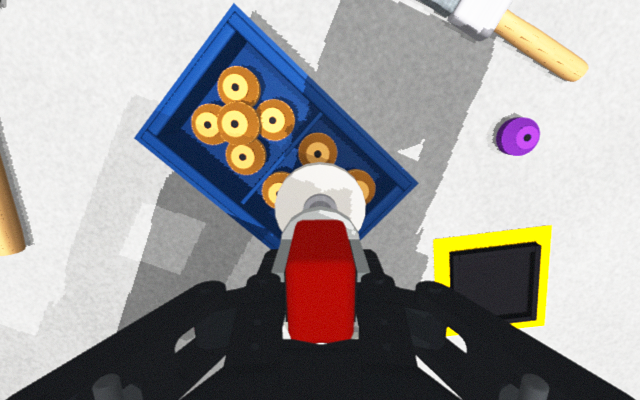

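>>> {"fn": "send_rows", "kwargs": {"increments": [[[-1, 0, 0.9], [0, 0, 0]], [[-3.3, 0, 3], [0, 0, 0]], [[-5.8, 0, 5.3], [0, 0, 0]], [[-7, 0.4, 6.4], [0, 0, 0]], [[-7, 1, 6.4], [0, 0, 0]], [[-7, 1.4, 6.4], [0, 0, 0]], [[-7, 1.7, 6.4], [0, 0, 0]], [[-7, 1.9, 6.4], [0, 0, 0]]]}}

```text
time: 21.28
tcp_pos: [0.5908, 0.1635, 0.3266]
tcp_rot: [[0.402, -0.0, 0.916], [-0.916, -0.0, 0.402], [0.0, -1.0, -0.0]]
force: [-0.6, -0.1, -3.2]
grip_width: 0.294
```

>>> {"fn": "send_rows", "kwargs": {"increments": [[[0, 0.07, 0], [0, 0, 0]], [[0, 0.14, 0], [0, 0, 0]], [[0, 0.21, 0], [0, 0, 0]], [[0, 0.28, 0], [0, 0, 0]], [[0, 0.35, 0], [0, 0, 0]], [[0, 0.42, 0], [0, 0, 0]], [[0, 0.49, 0], [0, 0, 0]]]}}

```text
time: 22.15
tcp_pos: [0.5911, 0.1641, 0.3219]
tcp_rot: [[0.403, 0.001, 0.915], [-0.915, 0.0, 0.403], [0.0, -1.0, 0.001]]
force: [0.7, 0.1, 0.4]
grip_width: 0.29
```

>>> {"fn": "send_rows", "kwargs": {"increments": [[[0, 0.07, 0], [0, 0, 0]], [[0, 0.14, 0], [0, 0, 0]], [[0, 0.21, 0], [0, 0, 0]], [[0, 0.28, 0], [0, 0, 0]], [[0, 0.35, 0], [0, 0, 0]]]}}

```text
time: 22.78
tcp_pos: [0.5909, 0.1641, 0.3183]
tcp_rot: [[0.403, 0.0, 0.915], [-0.915, -0.0, 0.403], [0.0, -1.0, 0.0]]
force: [-0.2, 0.0, -0.5]
grip_width: 0.29
```

>>> {"fn": "send_rows", "kwargs": {"increments": [[[0, 0.06, 0], [0, 0, 0]], [[0, 0.12, 0], [0, 0, 0]], [[0, 0.18, 0], [0, 0, 0]], [[0, 0.24, 0], [0, 0, 0]], [[0, 0.3, 0], [0, 0, 0]]]}}

```text
time: 23.4
tcp_pos: [0.5909, 0.1641, 0.3153]
tcp_rot: [[0.403, 0.0, 0.915], [-0.915, 0.0, 0.403], [0.0, -1.0, 0.0]]
force: [-0.4, 0.1, -0.8]
grip_width: 0.292
```

>>> {"fn": "send_rows", "kwargs": {"increments": [[[0, 0.06, 0], [0, 0, 0]], [[0, 0.12, 0], [0, 0, 0]], [[0, 0.18, 0], [0, 0, 0]], [[0, 0.24, 0], [0, 0, 0]]]}}

```text
time: 23.9
tcp_pos: [0.5908, 0.1641, 0.3128]
tcp_rot: [[0.403, -0.0, 0.915], [-0.915, -0.0, 0.403], [-0.0, -1.0, -0.0]]
force: [-0.1, -0.8, -3.9]
grip_width: 0.291
```

>>> {"fn": "send_rows", "kwargs": {"increments": [[[0, 0.05, 0], [0, 0, 0]], [[0, 0.1, 0], [0, 0, 0]], [[0, 0.15, 0], [0, 0, 0]], [[0, 0.2, 0], [0, 0, 0]]]}}

```text
time: 24.4
tcp_pos: [0.5909, 0.1641, 0.3109]
tcp_rot: [[0.403, 0.0, 0.915], [-0.915, 0.0, 0.403], [0.0, -1.0, 0.0]]
force: [-0.0, 0.3, -3.9]
grip_width: 0.295
```

>>> {"fn": "send_rows", "kwargs": {"increments": [[[0, 0.04, 0], [0, 0, 0]], [[0, 0.08, 0], [0, 0, 0]], [[0, 0.12, 0], [0, 0, 0]], [[0, 0.16, 0], [0, 0, 0]]]}}

```text
time: 24.9
tcp_pos: [0.591, 0.1642, 0.3095]
tcp_rot: [[0.403, 0.0, 0.915], [-0.915, 0.0, 0.403], [-0.0, -1.0, 0.0]]
force: [-0.6, 0.9, 1.2]
grip_width: 0.294
```

>>> {"fn": "send_rows", "kwargs": {"increments": [[[0, 0.04, 0], [0, 0, 0]], [[0, 0.08, 0], [0, 0, 0]], [[0, 0.12, 0], [0, 0, 0]]]}}

```text
time: 25.28
tcp_pos: [0.591, 0.1643, 0.3088]
tcp_rot: [[0.402, 0.001, 0.915], [-0.915, 0.001, 0.402], [-0.0, -1.0, 0.001]]
force: [-3.6, 3.1, 12.7]
grip_width: 0.292
```

>>> {"fn": "send_rows", "kwargs": {"increments": [[[0, -0.2, 0], [0, 0, 0]], [[0, -0.7, 0], [0, 0, 0]], [[0, -2.5, 0], [0, 0, 0]], [[0.3, -5, -2], [0, 0, 0]], [[0.8, -7, -5], [0, 0, 0]], [[0.8, -9, -8], [0, 0, 0]], [[0.8, -10, -10], [0, 0, 0]], [[0.8, -10, -10], [0, 0, 0]]]}}

```text
time: 26.28
tcp_pos: [0.5018, 0.1161, 0.4101]
tcp_rot: [[0.402, 0.002, 0.916], [-0.916, 0.0, 0.402], [0.001, -1.0, 0.002]]
force: [1.0, 0.2, -4.5]
grip_width: 0.293
```

```bash
python3 - <<'E'
from h import *
s=readout.state();print(s["time"],s["tcp_pos"].tolist())
d=snap("wrist","w10");im=d["image"][:,:,::-1];cv2.imwrite("pics/c10.png",cv2.resize(im[0:195,185:445],None,fx=3,fy=3,interpolation=2))
E
```

```text
26.275 [0.5017854219849248, 0.1161022493738537, 0.410060182415952]
```

View pics/c10.png

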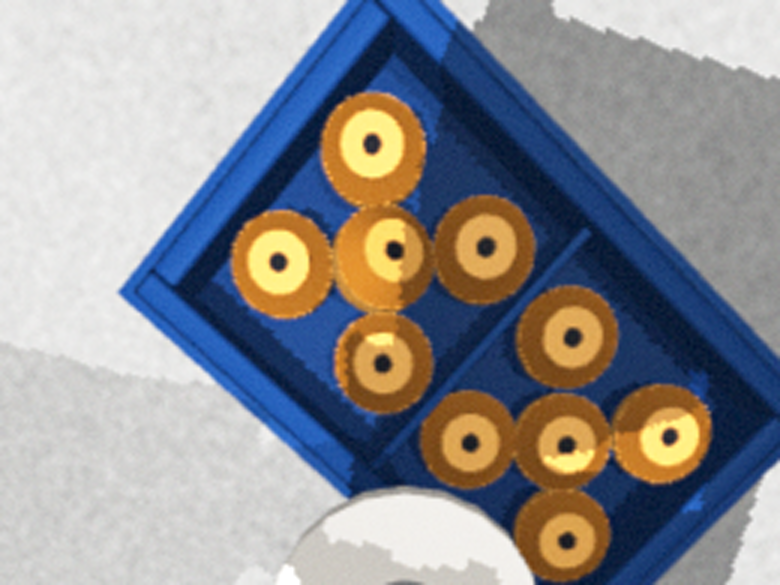

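The B cell now lies flat. In A the centre blank (384,257) has its hole at (396,250), so it leans to image right and slightly up. I'll do the same press-and-drag, opposite to the lean.

```bash
python3 - <<'E'
from h import *
print(inc([.5961,.1613,.325]),inc([.5961,.1613,.3115]))
E
```

```text
(array([-0.35,  8.47, 10.36]), array([0., 0., 0.])) (array([-0.36,  9.82, 10.35]), array([0., 0., 0.]))
```

>>> {"fn": "send_rows", "kwargs": {"increments": [[[0, 0, 2], [0, 0, 0]], [[-0.1, 0.5, 6], [0, 0, 0]], [[-0.3, 3, 9.5], [0, 0, 0]], [[-0.3, 6, 10.4], [0, 0, 0]], [[-0.3, 8.2, 10.4], [0, 0, 0]], [[-0.3, 8.9, 10.4], [0, 0, 0]], [[-0.3, 9.2, 10.4], [0, 0, 0]], [[-0.3, 9.4, 10.4], [0, 0, 0]], [[-0.3, 9.6, 10.4], [0, 0, 0]], [[-0.3, 9.75, 10.4], [0, 0, 0]]]}}

```text
time: 27.58
tcp_pos: [0.5967, 0.1611, 0.311]
tcp_rot: [[0.403, 0.001, 0.915], [-0.915, 0.0, 0.403], [0.0, -1.0, 0.001]]
force: [-0.0, -0.1, -4.1]
grip_width: 0.287
```

>>> {"fn": "send_rows", "kwargs": {"increments": [[[0, 0.06, 0], [0, 0, 0]], [[0, 0.12, 0], [0, 0, 0]], [[0, 0.17, 0], [0, 0, 0]], [[0, 0.22, 0], [0, 0, 0]]]}}

```text
time: 28.08
tcp_pos: [0.5967, 0.1613, 0.3088]
tcp_rot: [[0.403, 0.0, 0.915], [-0.915, 0.0, 0.403], [-0.0, -1.0, 0.001]]
force: [-1.7, 2.2, 6.8]
grip_width: 0.289
```

>>> {"fn": "send_rows", "kwargs": {"increments": [[[-0.08, 0.02, -0.06], [0, 0, 0]], [[-0.16, 0.04, -0.12], [0, 0, 0]], [[-0.23, 0.06, -0.19], [0, 0, 0]], [[-0.31, 0.08, -0.25], [0, 0, 0]]]}}

```text
time: 28.58
tcp_pos: [0.5929, 0.1629, 0.3074]
tcp_rot: [[0.403, -0.0, 0.915], [-0.915, -0.0, 0.403], [-0.0, -1.0, -0.0]]
force: [0.5, 0.4, -4.3]
grip_width: 0.291
```

>>> {"fn": "send_rows", "kwargs": {"increments": [[[-0.08, 0.04, -0.06], [0, 0, 0]], [[-0.16, 0.08, -0.12], [0, 0, 0]], [[-0.23, 0.12, -0.19], [0, 0, 0]], [[-0.31, 0.16, -0.25], [0, 0, 0]]]}}

```text
time: 29.08
tcp_pos: [0.5894, 0.1648, 0.306]
tcp_rot: [[0.403, -0.0, 0.915], [-0.915, -0.0, 0.403], [-0.0, -1.0, -0.0]]
force: [0.1, -0.1, -3.5]
grip_width: 0.294
```

>>> {"fn": "send_rows", "kwargs": {"increments": [[[-0.08, 0.04, -0.06], [0, 0, 0]], [[-0.16, 0.07, -0.12], [0, 0, 0]], [[-0.1, 0.1, -0.06], [0, 0, 0]], [[0.05, 0.12, 0.05], [0, 0, 0]], [[0.14, 0.14, 0.1], [0, 0, 0]]]}}

```text
time: 29.7
tcp_pos: [0.5912, 0.164, 0.305]
tcp_rot: [[0.403, 0.001, 0.915], [-0.915, 0.0, 0.403], [-0.0, -1.0, 0.001]]
force: [-2.8, 1.7, 5.6]
grip_width: 0.29
```

>>> {"fn": "send_rows", "kwargs": {"increments": [[[0, 0.03, 0], [0, 0, 0]], [[0, 0.06, 0], [0, 0, 0]], [[0, 0.08, 0], [0, 0, 0]], [[0, 0.08, 0], [0, 0, 0]]]}}

```text
time: 30.2
tcp_pos: [0.5913, 0.164, 0.3049]
tcp_rot: [[0.403, 0.001, 0.915], [-0.915, 0.0, 0.403], [0.0, -1.0, 0.001]]
force: [-3.4, 0.7, 14.5]
grip_width: 0.291
```

Same bed height as B (0.3049), so I'll lean here at 20–22 N for 1.5 s.

>>> {"fn": "send_rows", "kwargs": {"increments": [[[0, 0.02, 0], [0, 0, 0]], [[0, 0.02, 0], [0, 0, 0]], [[0, 0.02, 0], [0, 0, 0]], [[0, 0.02, 0], [0, 0, 0]], [[0, 0.02, 0], [0, 0, 0]], [[0, 0.02, 0], [0, 0, 0]], [[0, 0.02, 0], [0, 0, 0]], [[0, 0.02, 0], [0, 0, 0]], [[0, 0.02, 0], [0, 0, 0]], [[0, 0.02, 0], [0, 0, 0]], [[0, 0.02, 0], [0, 0, 0]], [[0, 0.02, 0], [0, 0, 0]]]}}

```text
time: 31.7
tcp_pos: [0.5913, 0.164, 0.3049]
tcp_rot: [[0.403, 0.001, 0.915], [-0.915, 0.0, 0.403], [0.0, -1.0, 0.001]]
force: [-5.1, 1.1, 18.0]
grip_width: 0.296
```

>>> {"fn": "send_rows", "kwargs": {"increments": [[[0, -0.15, 0], [0, 0, 0]], [[0, -0.5, 0], [0, 0, 0]], [[0, -2, 0], [0, 0, 0]], [[0.3, -4, -2], [0, 0, 0]], [[0.8, -6.5, -5], [0, 0, 0]], [[0.8, -9, -8], [0, 0, 0]], [[0.8, -10.4, -10], [0, 0, 0]], [[0.8, -10.4, -10], [0, 0, 0]]]}}

```text
time: 32.7
tcp_pos: [0.502, 0.1159, 0.4096]
tcp_rot: [[0.402, 0.002, 0.916], [-0.916, 0.0, 0.402], [0.001, -1.0, 0.002]]
force: [1.0, -0.2, -4.2]
grip_width: 0.292
```

```bash
python3 - <<'E'
from h import *
s=readout.state();print(s["time"],s["tcp_pos"].tolist())
d=snap("wrist","w11");im=d["image"][:,:,::-1];cv2.imwrite("pics/c11.png",cv2.resize(im[0:195,185:445],None,fx=3,fy=3,interpolation=2))
print(inc([.5607,.0747,.32]),inc([.5607,.0747,.307]))
E
```

```text
32.7 [0.5019504620623392, 0.11593752572055013, 0.40960945877208876]
(array([6.13, 8.9 , 3.63]), array([0., 0., 0.])) (array([ 6.13, 10.2 ,  3.63]), array([0., 0., 0.]))
```

View pics/c11.png

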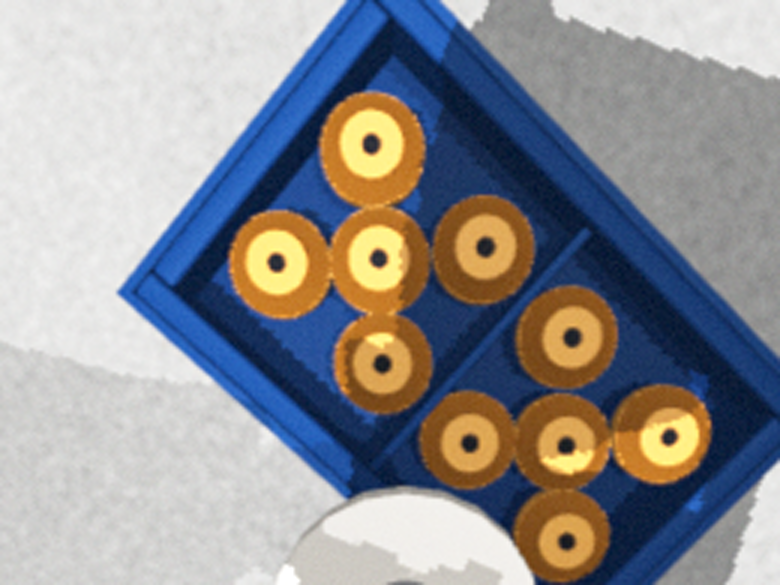

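All ten now look flat, with concentric tops (centres at (379,260) and (566,444)). Next I lean on cell B as well.

>>> {"fn": "send_rows", "kwargs": {"increments": [[[1.5, 0, 0.9], [0, 0, 0]], [[4.5, 0.8, 2.6], [0, 0, 0]], [[6.1, 3, 3.6], [0, 0, 0]], [[6.1, 6, 3.6], [0, 0, 0]], [[6.1, 8.6, 3.6], [0, 0, 0]], [[6.1, 9.5, 3.6], [0, 0, 0]], [[6.1, 9.8, 3.6], [0, 0, 0]], [[6.1, 10, 3.6], [0, 0, 0]], [[6.1, 10.1, 3.6], [0, 0, 0]], [[6.1, 10.15, 3.6], [0, 0, 0]]]}}

```text
time: 34.0
tcp_pos: [0.5603, 0.075, 0.3066]
tcp_rot: [[0.403, 0.001, 0.915], [-0.915, 0.0, 0.403], [0.0, -1.0, 0.001]]
force: [0.3, 0.5, -4.8]
grip_width: 0.291
```

>>> {"fn": "send_rows", "kwargs": {"increments": [[[0, 0.04, 0], [0, 0, 0]], [[0, 0.08, 0], [0, 0, 0]], [[0, 0.12, 0], [0, 0, 0]], [[0, 0.16, 0], [0, 0, 0]], [[0, 0.2, 0], [0, 0, 0]]]}}

```text
time: 34.62
tcp_pos: [0.5603, 0.0751, 0.3049]
tcp_rot: [[0.403, 0.001, 0.915], [-0.915, 0.0, 0.403], [0.0, -1.0, 0.001]]
force: [-5.0, 1.1, 16.1]
grip_width: 0.293
```

>>> {"fn": "send_rows", "kwargs": {"increments": [[[0, 0.01, 0], [0, 0, 0]], [[0, 0.01, 0], [0, 0, 0]], [[0, 0.01, 0], [0, 0, 0]], [[0, 0.01, 0], [0, 0, 0]], [[0, 0.01, 0], [0, 0, 0]], [[0, 0.01, 0], [0, 0, 0]], [[0, 0.01, 0], [0, 0, 0]], [[0, 0.01, 0], [0, 0, 0]], [[0, 0.01, 0], [0, 0, 0]], [[0, 0.01, 0], [0, 0, 0]], [[0, 0.01, 0], [0, 0, 0]], [[0, 0.01, 0], [0, 0, 0]]]}}

```text
time: 36.12
tcp_pos: [0.5603, 0.0751, 0.3049]
tcp_rot: [[0.403, 0.001, 0.915], [-0.915, 0.0, 0.403], [0.0, -1.0, 0.001]]
force: [-3.3, 1.2, 13.6]
grip_width: 0.294
```

>>> {"fn": "send_rows", "kwargs": {"increments": [[[0, -0.15, 0], [0, 0, 0]], [[0, -0.5, 0], [0, 0, 0]], [[0, -2, 0], [0, 0, 0]], [[0, -5, 0], [0, 0, 0]], [[0.5, -8, -0.2], [0, 0, 0]], [[2, -9, -0.5], [0, 0, 0]], [[2, -9, -0.5], [0, 0, 0]], [[2, -9, -0.5], [0, 0, 0]]]}}

```text
time: 37.12
tcp_pos: [0.5634, 0.0544, 0.3931]
tcp_rot: [[0.402, -0.001, 0.916], [-0.916, 0.0, 0.402], [-0.001, -1.0, -0.001]]
force: [-0.6, -0.5, -4.9]
grip_width: 0.294
```

```bash
python3 - <<'E'
from h import *
s=readout.state();print(s["time"],s["tcp_pos"].tolist(),s["force"])
d=snap("wrist","w12")
print(inc([.5345,-.1543,.395],goal(np.radians(-66.25))),inc([.5345,-.1543,.288]))
E
```

```text
37.125 [0.5633588186107575, 0.05435090315829032, 0.3931111151637852] [-0.59698143 -0.48881762 -4.85345791]
(array([ 17.96,  -0.2 , -11.04]), array([ 0.1, -0. , -0. ])) (array([ 17.97,  10.5 , -11.02]), array([0., 0., 0.]))
```

View pics/w12.png

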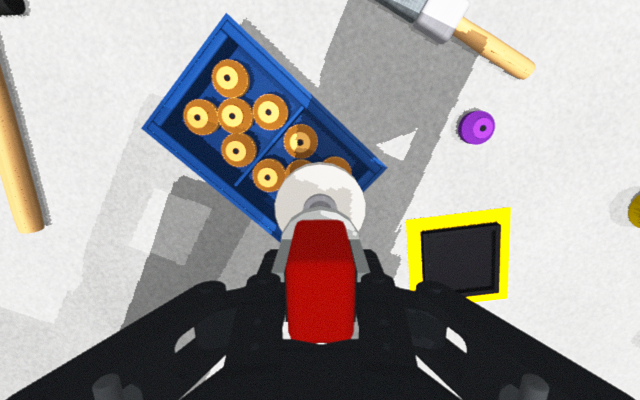

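Both leans are done (about 22 N on A, 18–20 N on B). The tamper hasn't shifted in the grip, so I'll take it back to the nest.

>>> {"fn": "send_rows", "kwargs": {"increments": [[[1.5, -0.2, -0.9], [0, 0, 0]], [[5, -0.2, -3], [0, 0, 0]], [[9, -0.2, -5.5], [0, 0, 0]], [[13, -0.2, -8], [0, 0, 0]], [[16.5, -0.2, -10.1], [0, 0, 0]], [[18, 0.5, -11], [0, 0, 0]], [[18, 3, -11], [0, 0, 0]], [[18, 6, -11], [0, 0, 0]], [[18, 8.5, -11], [0, 0, 0]], [[18, 10.3, -11], [0, 0, 0]], [[18, 10.3, -11], [0, 0, 0]], [[18, 10.3, -11], [0, 0, 0]]]}}

```text
time: 38.67
tcp_pos: [0.5356, -0.1544, 0.2914]
tcp_rot: [[0.403, 0.0, 0.915], [-0.915, -0.0, 0.403], [0.0, -1.0, 0.0]]
force: [0.4, -0.5, -4.1]
grip_width: 0.294
```

```bash
python3 - <<'E'
from h import *
s=readout.state();print(s["time"],s["tcp_pos"].tolist(),s["force"])
d=snap("wrist","w13")
print(inc([.5345,-.1543,.271]))
E
```

```text
38.675 [0.535584100526727, -0.15439000816715148, 0.29137824804334256] [ 0.39010122 -0.53371144 -4.10035143]
(array([-0.06,  2.06, -0.11]), array([0., 0., 0.]))
```

View pics/w13.png

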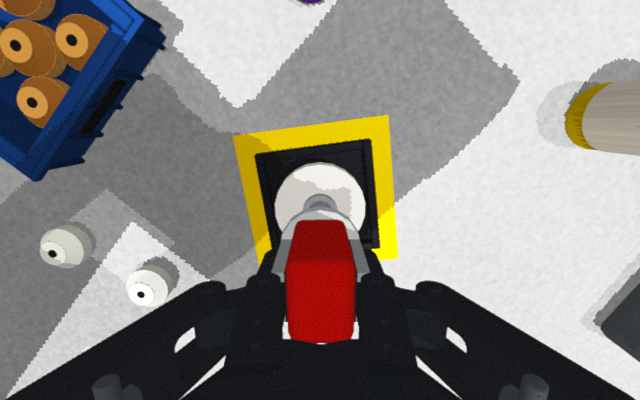

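The foot is above the pocket; I'll lower it with a small correction.

>>> {"fn": "send_rows", "kwargs": {"increments": [[[-0.05, 0.3, -0.1], [0, 0, 0]], [[-0.05, 0.7, -0.1], [0, 0, 0]], [[-0.05, 1.1, -0.1], [0, 0, 0]], [[-0.05, 1.4, -0.1], [0, 0, 0]], [[-0.05, 1.65, -0.1], [0, 0, 0]], [[-0.05, 1.8, -0.1], [0, 0, 0]], [[-0.05, 1.9, -0.1], [0, 0, 0]], [[-0.05, 1.95, -0.1], [0, 0, 0]], [[-0.05, 1.95, -0.1], [0, 0, 0]]]}}

```text
time: 39.85
tcp_pos: [0.5343, -0.1544, 0.2715]
tcp_rot: [[0.403, 0.0, 0.915], [-0.915, -0.0, 0.403], [0.0, -1.0, 0.0]]
force: [0.3, -0.6, -3.8]
grip_width: 0.298
```

>>> {"fn": "send_rows", "kwargs": {"increments": [[[0, 0.04, 0], [0, 0, 0]], [[0, 0.08, 0], [0, 0, 0]], [[0, 0.12, 0], [0, 0, 0]], [[0, 0.12, 0], [0, 0, 0]]]}}

```text
time: 40.35
tcp_pos: [0.5344, -0.1543, 0.271]
tcp_rot: [[0.403, 0.0, 0.915], [-0.915, -0.0, 0.403], [0.0, -1.0, 0.0]]
force: [-3.4, 2.4, 9.7]
grip_width: 0.29
```

>>> {"fn": "send_rows", "kwargs": {"increments": [[[0, -0.08, 0], [0, 0, 0]], [[0, -0.08, 0], [0, 0, 0]], [[0, -0.08, 0], [0, 0, 0]], [[0, -0.08, 0], [0, 0, 0]], [[0, -0.08, 0], [0, 0, 0]], [[0, -0.08, 0], [0, 0, 0]]], "jaw": 8.5}}

```text
time: 41.1
tcp_pos: [0.5343, -0.1543, 0.2711]
tcp_rot: [[0.403, 0.0, 0.915], [-0.915, -0.0, 0.403], [0.0, -1.0, 0.0]]
force: [-1.5, -0.3, -0.3]
grip_width: 0.995
```

>>> {"fn": "send_rows", "kwargs": {"increments": [[[0, -0.3, 0], [0, 0, 0]], [[0, -1.5, 0], [0, 0, 0]], [[0, -4, 0], [0, 0, 0]], [[0, -8, 0], [0, 0, 0]], [[0, -12, 0], [0, 0, 0]], [[0, -12, -3], [0, 0, 0]], [[0, -12, -7], [0, 0, 0]], [[0, -12, -7], [0, 0, 0]]]}}

```text
time: 42.1
tcp_pos: [0.4683, -0.183, 0.3921]
tcp_rot: [[0.401, -0.0, 0.916], [-0.916, -0.0, 0.401], [0.0, -1.0, -0.0]]
force: [0.2, 0.6, 0.2]
grip_width: 0.997
```

```bash
python3 - <<'E'
from h import *
s=readout.state();print(s["time"],s["tcp_pos"].tolist(),s["force"],s["grip_width"])
d=snap("wrist","w14");
t=snap("scene");cv2.imwrite("pics/c14.png",cv2.resize(t["image"][150:260,230:420,::-1],None,fx=4.2,fy=4.2,interpolation=2))
E
```

```text
42.1 [0.46825604315079267, -0.18300743758899068, 0.39206144771464235] [0.24559365 0.63122539 0.22051739] 0.9970649775350618
```

View pics/w14.png

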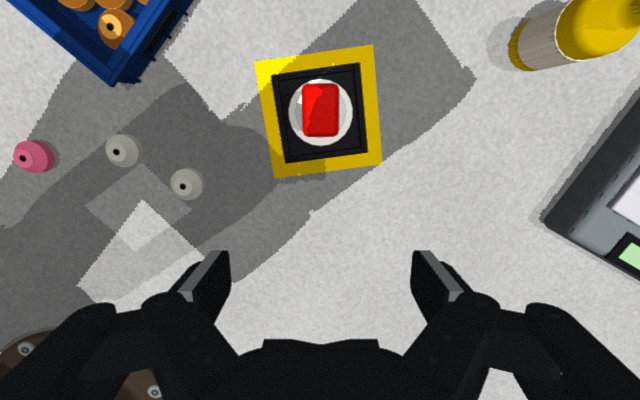

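View pics/c14.png

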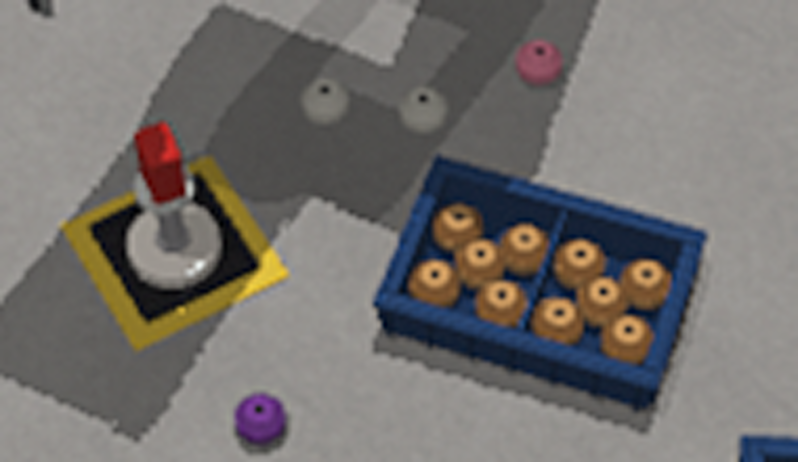

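The tamper stands upright in its nest at (321,110), the gripper is open and clear, and all ten blanks look level in both cells.

```bash
python3 -c "
from h import *
print(readout.state()['joint_vel'].round(3));print(workorder.close_job())"
```

```text
[ 0.015  0.017 -0.016  0.    -0.005  0.001]
the job is handed in; nothing more can be done
None
```

The job is done and handed in at about 42 s. All ten blanks lie flat in the blue tray, and the tamper stands upright in its nest, released.

- **Pressing:** Each cell had one proud blank, at its centre. On the first press each went down but stopped tilted, about 4 mm high. I righted both by pressing lightly while drawing the foot sideways against the lean.
- **Leaning:** I then leaned about 22 N on one cell and 18–20 N on the other, roughly 1.5 s each. The second lean dropped slightly while I held it.
- **Last checks:** Both cells went firm at the same foot height (tool height 0.3049 m). In the last pictures the blanks look level, and the gripper is open and clear. The look-alikes, bottle and other things in view appear undisturbed.
- **Limits of the checks:** The highest force I read was about 29 N on the foot, well under 80 N. I only read it at the end of each move, so a brief peak in between would not show.

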